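# Coffee-corner jars back in their rail, in order of height

## Task

Put the four glass storage jars back in the rail, one in each wooden holder and in order of height: the tallest in the holder next to the black sugar caddy, stepping down to the shortest next to the mug. They are glass, so lower each one gently and upright until its foot stands on the felt at the bottom of its well, and leave the caddy and the mug standing where they are.

Things in the scene. Friction and masses are not known exactly. Their poses are not given: they have to be found in the camera images.
- jar_orange: Shortest jar, 60 mm high: round, 42 mm in diameter, dark cocoa inside, ORANGE seal. All jars: glass 42 mm across (foot edge rounded 3 mm) up to 16 mm below the top, a 3 mm seal ring 42 mm across, then a fixed wooden lid 34 mm across, 13 mm high. Grip the glass across. 0.08 kg, loose, upright on the worktop. Origin: centre of its underside; z up.
- jar_green: Second shortest jar, 74 mm high, 42 mm in diameter, white sugar inside, GREEN seal ring under the wooden lid. 0.11 kg, loose, upright on the worktop. Origin: centre of its underside; z up.
- jar_blue: Second tallest jar, 88 mm high, 42 mm in diameter, light brown sugar inside, BLUE seal ring under the wooden lid. 0.14 kg, loose, upright on the worktop. Origin: centre of its underside; z up.
- jar_white: Tallest jar, 102 mm high, 42 mm in diameter, nearly black coffee inside, WHITE seal ring under the wooden lid. 0.17 kg, loose, upright on the worktop. Origin: centre of its underside; z up.
- holder_a: One of four identical fixed holders: pale wooden block 66 x 66 x 18 mm in a low aluminium channel (the rail). Round well in its top: 50 mm across, chamfered mouth, 13 mm deep, grey felt floor. Origin: centre of the underside, 5 mm above the worktop; well on the centre, floor 10 mm, mouth 23 mm above the worktop. y runs along the rail.
- holder_b: Jar holder, identical to holder_a. The four stand in one row, about 75 mm apart; which letter stands where in the row changes from start to start.
- holder_c: Jar holder, identical to holder_a. The rail is 316 x 76 mm, its sides reach 14 mm above the worktop; it is fixed.
- holder_d: Jar holder, identical to holder_a.
- caddy: Black open caddy of sweetener packets, 68 mm (along the rail) x 130 mm x 79 mm high, loose, at one end of the rail, left or right by turns: the end for the tallest jar. It must stay where it is. Origin: centre of its underside.
- mug: Green and white mug, 78 mm across (116 mm with its handle), 101 mm high, loose, at the other end of the rail: the end for the shortest jar. It must stay where it is. Origin: centre of its underside.

How it is judged:
At the end, for the whole second after the job is handed in: Each jar stands in its own holder, by height, tallest next to the caddy, shortest next to the mug: within 8 mm of the holder's centre, foot on the well's floor (2.5 mm), upright (0.1 rad), at rest; caddy and mug within 20 mm of their places ((horizontal distance between jar_white and holder_a below 0.008 m or horizontal distance between jar_white and holder_b below 0.008 m or horizontal distance between jar_white and holder_c below 0.008 m or horizontal distance between jar_white and holder_d below 0.008 m) and height (world z) of jar_white between 0.007 and 0.0125 m and angle between each of jar_white, jar_blue, jar_green, jar_orange's own z axis and vertical below 0.1 rad and linear speed of each of jar_white, jar_blue, jar_green, jar_orange below 0.02 m/s and horizontal distance between jar_white and caddy between 0.077 and 0.147 m and (horizontal distance between jar_blue and holder_a below 0.008 m or horizontal distance between jar_blue and holder_b below 0.008 m or horizontal distance between jar_blue and holder_c below 0.008 m or horizontal distance between jar_blue and holder_d below 0.008 m) and height (world z) of jar_blue between 0.007 and 0.0125 m and horizontal distance between jar_blue and caddy between 0.147 and 0.217 m and (horizontal distance between jar_green and holder_a below 0.008 m or horizontal distance between jar_green and holder_b below 0.008 m or horizontal distance between jar_green and holder_c below 0.008 m or horizontal distance between jar_green and holder_d below 0.008 m) and height (world z) of jar_green between 0.007 and 0.0125 m and horizontal distance between jar_green and caddy between 0.22 and 0.29 m and (horizontal distance between jar_orange and holder_a below 0.008 m or horizontal distance between jar_orange and holder_b below 0.008 m or horizontal distance between jar_orange and holder_c below 0.008 m or horizontal distance between jar_orange and holder_d below 0.008 m) and height (world z) of jar_orange between 0.007 and 0.0125 m and horizontal distance between jar_orange and caddy between 0.294 and 0.364 m and distance of each of caddy, mug from where it was at the start of the episode below 0.02 m); the robot touches nothing.
It fails at once if the caddy or the mug is pushed more than 20 mm from its place or tipped over 0.35 rad (distance of any of caddy, mug from where it was at the start of the episode above 0.02 m or angle between any of caddy, mug's own z axis and vertical above 0.35 rad).
It fails at once if a jar is rammed into a holder (over 40 N on a holder) (contact force between any of holder_a, holder_b, holder_c, holder_d and anything else above 40 N).
It fails at once if a jar is dropped or thrown (faster than 0.5 m/s out of the fingers, a fall of about 13 mm) ((linear speed of jar_orange above 0.5 m/s and contact force between the fingers and jar_orange below 0.1 N) or (linear speed of jar_green above 0.5 m/s and contact force between the fingers and jar_green below 0.1 N) or (linear speed of jar_blue above 0.5 m/s and contact force between the fingers and jar_blue below 0.1 N) or (linear speed of jar_white above 0.5 m/s and contact force between the fingers and jar_white below 0.1 N)).
It also fails if it takes over 104 s, if anything falls off the work surface, if the arm or the gripper's body presses on something with over 40 N, if the wrist force passes 120 N, or if a joint passes its speed limit or range.

## Robot

A 6-joint arm with a two-finger parallel gripper is mounted at the origin on a cart in front of the work surface, level with it; the furniture and walls round the work are solid. World frame = base frame: x ahead of the robot, y to its left, z up, the work surface at z = 0. Lengths are in m, angles in rad, forces in N, time in s.
With the tool pointing down it reaches from about 0.35 to 0.775 m from the base axis. Payload 5.5 kg.
Tool frame: the origin (TCP) lies between the finger pads; the fingertips stand 17 mm ahead of it and the grasp point (between the pads) lies 2 mm behind it (env.finger_overhang is the distance from the TCP to the fingertips, in m); z points along the fingers, y is the line along which they close (so a half turn about z gives the same grasp; the last joint's range is limited). The gripper opens to 85 mm and grips with 20 to 120 N. Pads are 22 mm wide; open, the fingers measure 114 mm over their backs; the gripper's body (76 mm by 85 mm) begins 54 mm behind the grasp point. The pads swing forward as they close: fully open they stand 13 mm farther back than shut.
Start: joints at [-1.301, 0.313, 0.046, 1.304, 0, 1.431], TCP at [0.229, -0.527, 0.248] pointing down, gripper open.
Joint ranges: [-2.76, 2.76], [-0.86, 1.69], [-1.03, 1.26], [-2.2, 2.34], [-1.47, 1.5], [-3.14, 3.14]. Speed limits (rad/s): [2.57, 2.57, 3.14, 3.14, 3.14, 3.14].

## Interface

Orientations are given as a unit quaternion [w, x, y, z].
In Python, from workcell import env gives the robot as it stands. The module is installed in compiled form; this text tells all that it offers.
- The arm moves only by the shell command python3 -m pendant 'ROWS' [FORCE]. ROWS is JSON, a list of rows, each a list of 5 numbers: the gripper's target within -1 to 1 (fully open at 1, half-way at 0, shut at -1), then the shift along the tool's x, y, z in m, then the turn about the tool's z in rad. A call has 1 to 8 rows; each row shifts and turns the commanded pose from where the row before left it, along the tool's axes as they then stand; what a row does not reach is not made up. A row lasts 1/8 s, in which the tool goes at most 62.5 mm and 10.7 degrees, less where a joint would pass 70% of its speed; a pose out of reach is approached as far as the arm can. A call with a gripper value outside its range is refused whole. The fingers move at their own pace and stop on an object; FORCE is the grip in N (left out, the last holds). Time passes only in rows, so rows that do not move let the fingers close. It gives the time, the measured TCP pose, the force, the opening and the grip force at its end, in the units of the state.
- env.get_state(): the state, without advancing time (a new reading comes with each control period).
- env.read_camera(name): name is "scene" or "side" or "wrist"; returns the picture (384x512x3 uint8, red, green, blue); there is no depth.
- env.calibration(name): a dict with "K" (3x3 intrinsics, pixels), "T" (4x4, takes a point from camera to world coordinates); the wrist camera has in their place "tool_from_camera" (4x4, takes a point from camera to tool coordinates, whose origin is the TCP and whose axes are the flange's). Camera axes: x right, y down, z forward; pixel columns grow to the right and rows downward; lengths in m; the calibration is good to about 2 mm. A picture is of the moment at which its call begins: read the wrist's pose just before it. calibration takes no time and is no camera call.
- env.hand_in(): hands the job in; it is judged then, once.
Trained networks look in the newest picture that a camera, given by its name, has taken for a name from the list of things; names that differ only in an ending like _2 or _b are one class to them, and where a whole thing is asked for, a point or a joint stands for the part that bears it (a point fixed in the world has none). Each returns a list of dicts, best first, with "score" (0 to 1); they miss things now and then, are a little off and sometimes report something else, mostly with a low value. They report only what shows in the picture. A call takes as long as a camera call.
- env.recognise(camera, label): "centre" ([column, row] in pixels, amid what is visible of it).
The state is a dict: "clock": time; "joint_pos": joint angles; "qvel": joint speeds; "tau": joint torques, N m; "tcp_pos": TCP position; "orientation": TCP orientation; "wrist_force": force on the tool from outside, world axes, zero at the start; "ft_torque": the same for the moment, N m; "finger_gap": finger opening in m; "grip_force": force on a finger pad.
Only numpy, scipy, OpenCV 4.12 (cv2) and the standard library are available. Lean on these libraries where they do the work, as an engineer would, in place of code of your own. Each camera call takes 0.05 s, during which the arm holds its last target. There are 200 camera calls.

## Working session

There is one attempt and no reset: what is moved stays moved. The work goes in short steps, Python scripts to look and compute and a shell command to move; the robot and the scene stay as the last step left them, time stands still between calls to the robot, and variables do not carry over. Pictures are saved under pics/ and viewed, at most 14 in all, crops included, and the job is handed in when it is done.

```bash
mkdir -p pics
cat > h.py <<'E'
import numpy as np, cv2
from workcell import env
def cam(n):
    c=env.calibration(n); return np.array(c["K"]),np.array(c["T"])
def ray(n,px):
    K,T=cam(n); d=T[:3,:3]@np.linalg.inv(K)@np.array([px[0],px[1],1.]); return T[:3,3],d/np.linalg.norm(d)
def atz(n,px,z):
    o,d=ray(n,px); return o+d*(z-o[2])/d[2]
def proj(n,P):
    K,T=cam(n); p=K@(T[:3,:3].T@(np.array(P,float)-T[:3,3])); return p[:2]/p[2]
def snap(n,f):
    im=env.read_camera(n); cv2.imwrite("pics/"+f,cv2.cvtColor(im,cv2.COLOR_RGB2BGR)); return im
E
python3 - <<'E'
from h import *
np.set_printoptions(precision=4,suppress=True)
s=env.get_state();print(s["clock"],s["tcp_pos"],s["orientation"],s["finger_gap"])
a=snap("scene","s0.png");b=snap("side","d0.png")
cv2.imwrite("pics/both.png",cv2.cvtColor(cv2.resize(np.hstack([a,b]),(800,300)),cv2.COLOR_RGB2BGR))
for n in("scene","side"):
    print(n,cam(n)[1])
    for l in("jar_orange","jar_green","jar_blue","jar_white","holder_a","caddy","mug"):
        for r in env.recognise(n,l)[:6]: print(n,l,r["centre"],round(r["score"],2),atz(n,r["centre"],.04))
E
```

```text
0.0 [ 0.2289 -0.5269  0.2474] [-0.0009  0.9791  0.2035 -0.0001] 0.08565109837973123
scene [[ 0.9999  0.0083  0.0129  0.4836]
 [-0.0064 -0.5369  0.8436 -0.8367]
 [ 0.0139 -0.8436 -0.5368  0.6301]
 [ 0.      0.      0.      1.    ]]
scene jar_orange [223.4, 206.2] 0.62 [ 0.4357 -0.0167  0.04  ]
scene jar_green [223.0, 145.6] 0.78 [0.4221 0.263  0.04  ]
scene jar_blue [220.6, 171.2] 0.61 [0.4222 0.1302 0.04  ]
scene jar_white [202.4, 240.9] 0.6 [ 0.3996 -0.1343  0.04  ]
scene holder_a [262.4, 211.5] 0.88 [ 0.5206 -0.0352  0.04  ]
scene holder_a [269.8, 261.3] 0.88 [ 0.5303 -0.1918  0.04  ]
scene holder_a [260.0, 193.3] 0.87 [0.517  0.0347 0.04  ]
scene holder_a [267.6, 233.8] 0.78 [ 0.5291 -0.1108  0.04  ]
scene caddy [310.4, 284.4] 0.9 [ 0.5997 -0.2506  0.04  ]
scene mug [270.3, 160.1] 0.59 [0.5468 0.1869 0.04  ]
side [[ 0.9914 -0.0433  0.1235  0.3846]
 [-0.1293 -0.4703  0.873  -0.7647]
 [ 0.0203 -0.8814 -0.4719  0.4989]
 [ 0.      0.      0.      1.    ]]
side jar_green [212.4, 147.5] 0.51 [0.4254 0.3203 0.04  ]
side jar_blue [211.4, 179.0] 0.84 [0.414  0.1315 0.04  ]
side jar_white [210.8, 246.3] 0.57 [ 0.4008 -0.1341  0.04  ]
side holder_a [262.8, 213.6] 0.82 [ 0.5111 -0.0327  0.04  ]
side holder_a [285.9, 259.5] 0.71 [ 0.5283 -0.1858  0.04  ]
side holder_a [276.8, 232.2] 0.61 [ 0.5276 -0.1017  0.04  ]
side holder_a [258.9, 199.9] 0.58 [0.5112 0.0236 0.04  ]
side caddy [337.6, 284.1] 0.89 [ 0.5986 -0.257   0.04  ]
side mug [261.8, 163.4] 0.64 [0.5451 0.2069 0.04  ]
side mug [263.1, 210.8] 0.42 [ 0.5134 -0.0219  0.04  ]
side mug [339.6, 285.0] 0.37 [ 0.6011 -0.2594  0.04  ]
```

View pics/s0.png

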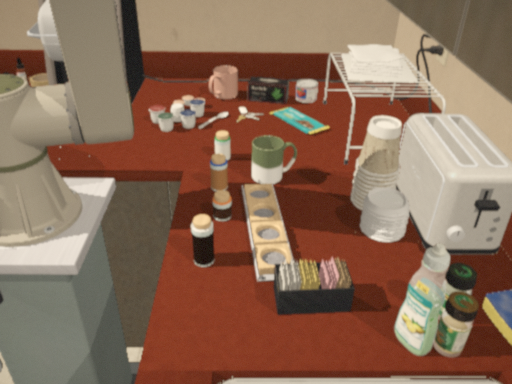

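View pics/d0.png

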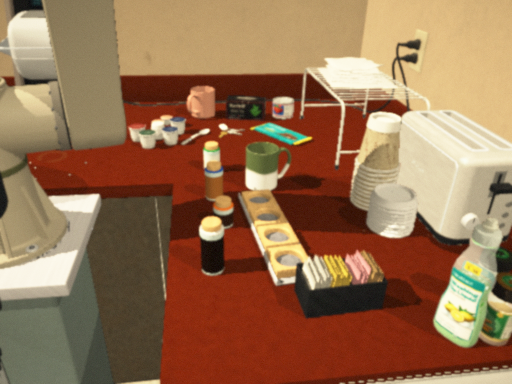

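Both views show jars in a line at x≈0.42 m, with the caddy at the near (-y) end of the rail and the mug at the far end. In the scene picture, white is at about (203,240), orange (222,206), blue (220,172), green (222,146). The holders run from (274,258) to (261,192). Next I'll turn the tool so the fingers close across the rail, then look with the wrist camera.

```bash
python3 -m pendant '[[1,0,0,-0.02,-0.1657],[1,0,0,-0.02,-0.1657],[1,0,0,-0.02,-0.1657],[1,0,0,-0.02,-0.1657],[1,0,0,-0.02,-0.1657],[1,0,0,-0.02,-0.1657],[1,0,0,-0.02,-0.1657],[1,0,0,0,0]]'
python3 - <<'E'
from h import *
c=env.calibration("wrist");print(c)
print(cam("scene")[0])
E
```

```text
clock: 1.8
tcp_pos: [0.2293, -0.528, 0.3898]
orientation: [0.001, 0.708, 0.706, -0.001]
wrist_force: [-0.2, -0.1, -0.1]
finger_gap: 0.0852
grip_force: 0.0
{'K': array([[284.06495004,   0.        , 264.00304815],
       [  0.        , 284.06495004, 187.41106831],
       [  0.        ,   0.        ,   1.        ]]), 'tool_from_camera': array([[-1.02810937e-04, -9.62119582e-01, -2.72627768e-01,
         6.95602680e-02],
       [ 9.99999950e-01, -1.76329920e-05, -3.14883131e-04,
         6.06653346e-04],
       [ 2.98147983e-04, -2.72627786e-01,  9.62119536e-01,
        -1.26251932e-01],
       [ 0.00000000e+00,  0.00000000e+00,  0.00000000e+00,
         1.00000000e+00]])}
[[460.43357356   0.         251.40576097]
 [  0.         460.43357356 180.08418901]
 [  0.           0.           1.        ]]
```

```bash
python3 -m pendant '[[1,0.05,0.029,0.01,0],[1,0.05,0.029,0.01,0],[1,0.05,0.029,0.01,0],[1,0.05,0.029,0.01,0],[1,0.05,0.029,0.01,0],[1,0.05,0.029,0.01,0],[1,0.05,0.029,0.01,0],[1,0.05,0.029,0.01,0]]';python3 -m pendant '[[1,0,0,0,0],[1,0,0,0,0],[1,0,0,0,0]]'
cat >> h.py <<'E'
from scipy.spatial.transform import Rotation as R
def wT():
    s=env.get_state(); T=np.eye(4); q=s["orientation"]; T[:3,:3]=R.from_quat([q[1],q[2],q[3],q[0]]).as_matrix(); T[:3,3]=s["tcp_pos"]
    return T@np.array(env.calibration("wrist")["tool_from_camera"])
def wray(T,px):
    K=np.array(env.calibration("wrist")["K"]); d=T[:3,:3]@np.linalg.inv(K)@np.array([px[0],px[1],1.]); return T[:3,3],d/np.linalg.norm(d)
def watz(T,px,z):
    o,d=wray(T,px); return o+d*(z-o[2])/d[2]
def tri(rays):
    A=sum(np.eye(3)-np.outer(d,d) for o,d in rays); b=sum((np.eye(3)-np.outer(d,d))@o for o,d in rays); return np.linalg.solve(A,b)
np.set_printoptions(precision=4,suppress=True)
E
python3 - <<'E'
from h import *
T=wT(); np.save("w1T",T); snap("wrist","w1.png")
for l in("jar_orange","jar_green","jar_blue","jar_white","holder_a","caddy","mug"):
    for r in env.recognise("wrist",l)[:5]: print(l,r["centre"],round(r["score"],2),watz(T,r["centre"],.02))
E
```

```text
clock: 2.8
tcp_pos: [0.4618, -0.1258, 0.307]
orientation: [-0.0, 0.709, 0.705, -0.0]
wrist_force: [0.5, -0.6, 0.9]
finger_gap: 0.0855
grip_force: 0.0
clock: 3.18
tcp_pos: [0.4611, -0.1287, 0.3082]
orientation: [0.0, 0.709, 0.706, -0.0]
wrist_force: [0.5, -0.3, 0.9]
finger_gap: 0.0855
grip_force: 0.0
jar_orange [245.7, 57.7] 0.77 [0.4375 0.0044 0.02  ]
jar_green [311.7, 64.3] 0.57 [ 0.5265 -0.0042  0.02  ]
jar_white [219.7, 174.2] 0.82 [ 0.3951 -0.1559  0.02  ]
jar_white [242.8, 61.9] 0.29 [ 0.4335 -0.0008  0.02  ]
holder_a [316.5, 168.9] 0.92 [ 0.5396 -0.1484  0.02  ]
holder_a [313.3, 123.5] 0.92 [ 0.532  -0.0823  0.02  ]
holder_a [303.8, 17.7] 0.66 [0.5139 0.0518 0.02  ]
holder_a [310.3, 66.0] 0.64 [ 0.5246 -0.0063  0.02  ]
caddy [353.1, 228.4] 0.83 [ 0.6019 -0.2446  0.02  ]
```

View pics/w1.png

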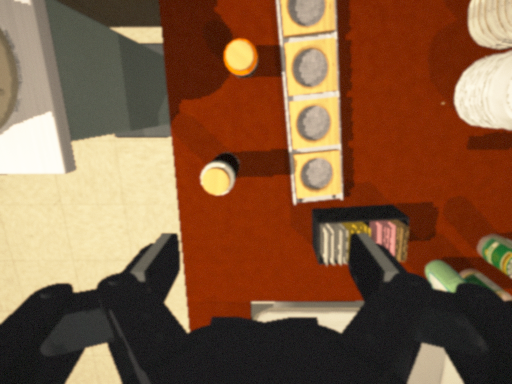

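Wrist view: the wells are at about (316,173), (314,123), (311,68) and (306,8), the white lid at (217,179), the orange lid at (241,57), and the caddy at the bottom. I'll take a second view 0.14 m further along.

```bash
python3 -m pendant '[[1,0.05,0,0,0],[1,0.05,0,0,0],[1,0.05,0,0,0],[1,0,0,0,0],[1,0,0,0,0],[1,0,0,0,0]]'
python3 - <<'E'
from h import *
T=wT(); np.save("w2T",T); snap("wrist","w2.png")
for l in("jar_orange","jar_green","jar_blue","jar_white","holder_a","caddy","mug"):
    for r in env.recognise("wrist",l)[:5]: print(l,r["centre"],round(r["score"],2),watz(T,r["centre"],.02))
E
```

```text
clock: 4.32
tcp_pos: [0.4618, 0.0213, 0.3082]
orientation: [0.0, 0.708, 0.706, -0.0]
wrist_force: [0.2, -0.3, 0.1]
finger_gap: 0.0853
grip_force: 0.0
jar_orange [245.3, 169.7] 0.75 [0.4344 0.0008 0.02  ]
jar_blue [231.2, 85.0] 0.67 [0.4175 0.1199 0.02  ]
jar_blue [306.8, 173.6] 0.38 [ 0.5263 -0.0054  0.02  ]
jar_white [224.0, 273.2] 0.98 [ 0.3954 -0.1744  0.02  ]
jar_white [334.8, 305.9] 0.39 [ 0.5834 -0.2389  0.02  ]
holder_a [308.8, 261.8] 0.84 [ 0.5352 -0.1536  0.02  ]
holder_a [311.1, 220.9] 0.75 [ 0.5359 -0.0815  0.02  ]
holder_a [302.8, 124.8] 0.74 [0.5178 0.0661 0.02  ]
holder_a [307.0, 174.4] 0.65 [ 0.5266 -0.0066  0.02  ]
holder_a [334.0, 36.2] 0.24 [0.555  0.1802 0.02  ]
caddy [331.8, 306.1] 0.58 [ 0.5782 -0.2393  0.02  ]
mug [332.3, 36.1] 0.87 [0.5528 0.1803 0.02  ]
```

View pics/w2.png

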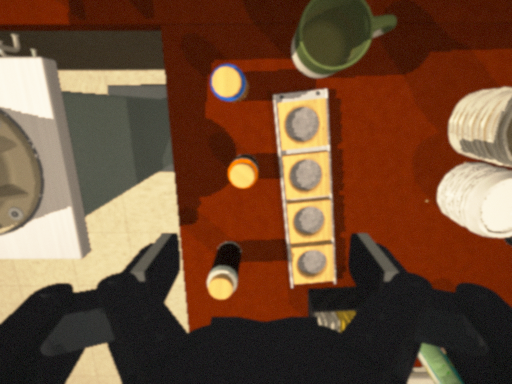

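The second view shows the blue lid at (229,82), orange (242,173), white (222,285), wells at (302,124), (306,174), (310,220) and (312,263), and the mug at (335,35). Now I'll measure the blobs precisely.

```bash
cat > m.py <<'E'
from h import *
def blob(f,seed,kind,rad=26):
    im=cv2.imread("pics/"+f); hsv=cv2.cvtColor(im,cv2.COLOR_BGR2HSV)
    if kind=="felt": m=cv2.inRange(hsv,(0,0,60),(180,70,200))
    else: m=cv2.inRange(hsv,(12,40,150),(35,190,255))
    k=np.zeros_like(m); cv2.circle(k,seed,rad,255,-1); m&=k
    m=cv2.morphologyEx(m,cv2.MORPH_OPEN,np.ones((3,3)))
    n,l,st,c=cv2.connectedComponentsWithStats(m)
    i=1+np.argmax(st[1:,4]); p=np.argwhere(l==i)[:,::-1].astype(np.float32)
    e=cv2.fitEllipse(cv2.convexHull(p))
    return np.array(e[0]),e[1],st[i,4]
E
python3 - <<'E'
from m import *
T1,T2=np.load("w1T.npy"),np.load("w2T.npy")
for k,s1,s2,z in [("felt",(316,173),(312,263),.01),("felt",(314,123),(310,220),.01),("felt",(311,68),(306,174),.01),("felt",(306,11),(302,124),.01),
  ("lid",(217,179),(222,287),.102),("lid",(241,57),(242,173),.06),("lid",None,(229,82),.088)]:
    r=[]
    for f,T,s in(("w1.png",T1,s1),("w2.png",T2,s2)):
        if s is None: continue
        c,ax,a=blob(f,s,k); r.append(wray(T,c)); print(k,f,c,np.array(ax),a,watz(T,c,z))
    if len(r)>1: print("  tri",tri(r))
E
```

```text
felt w1.png [316.4122 172.9889] [27.2753 29.7451] 566 [ 0.5417 -0.1569  0.01  ]
felt w2.png [311.7546 261.521 ] [21.1709 26.1088] 443 [ 0.5419 -0.1589  0.01  ]
  tri [ 0.5407 -0.1556  0.0157]
felt w1.png [313.3203 122.5042] [30.1602 32.4484] 707 [ 0.5337 -0.0814  0.01  ]
felt w2.png [308.7627 219.5092] [24.0343 27.9304] 535 [ 0.5338 -0.0833  0.01  ]
  tri [ 0.5329 -0.0812  0.0151]
felt w1.png [310.0023  67.4322] [32.3062 35.4639] 888 [ 0.5258 -0.0068  0.01  ]
felt w2.png [305.5276 174.1244] [27.1469 29.9825] 642 [ 0.5259 -0.0085  0.01  ]
  tri [ 0.5252 -0.0074  0.0147]
felt w1.png [306.1405   5.9669] [34.2471 36.8012] 722 [0.5177 0.0682 0.01  ]
felt w2.png [301.9377 123.6077] [30.1483 32.2945] 781 [0.5179 0.0672 0.01  ]
  tri [0.5174 0.0673 0.0129]
lid w1.png [216.9255 179.2359] [31.3687 34.6857] 846 [ 0.4047 -0.143   0.102 ]
lid w2.png [220.7985 283.4308] [30.2967 31.8614] 716 [ 0.4038 -0.1376  0.102 ]
  tri [ 0.402  -0.1461  0.0894]
lid w1.png [239.4532  54.9337] [27.866  30.3824] 676 [0.4324 0.0014 0.06  ]
lid w2.png [241.9028 174.8615] [24.4181 25.0275] 492 [0.4324 0.0024 0.06  ]
  tri [0.4322 0.0018 0.0574]
lid w2.png [226.3293  81.3761] [28.6403 30.3598] 695 [0.4194 0.1191 0.088 ]
```

```bash
python3 -m pendant '[[1,-0.041,-0.0145,0.027,0],[1,-0.041,-0.0145,0.027,0],[1,-0.041,-0.0145,0.027,0],[1,-0.041,-0.0145,0.027,0],[1,0,0,0,0],[1,0,0,0,0],[1,0,0,0,0]]'
python3 - <<'E'
from m import *
T=wT(); snap("wrist","w3.png")
K=np.array(env.calibration("wrist")["K"]); p=K@(np.linalg.inv(T)@[.404,-.142,.102,1])[:3]; p=p[:2]/p[2]; print(p)
c,ax,a=blob("w3.png",tuple(int(v) for v in p),"lid",50); print(c,ax,a,watz(T,c,.102))
print(tri([wray(T,c),wray(np.load("w1T.npy"),(216.93,179.24))]))
E
```

```text
clock: 5.6
tcp_pos: [0.4043, -0.1412, 0.2011]
orientation: [0.001, 0.707, 0.707, 0.0]
wrist_force: [0.3, -0.7, 0.5]
finger_gap: 0.0853
grip_force: 0.0
[262.8459 194.9063]
[262.4459 195.743 ] (42.148868560791016, 47.44974136352539) 1543 [ 0.4037 -0.1427  0.102 ]
[ 0.4037 -0.1445  0.096 ]
```

View pics/w3.png

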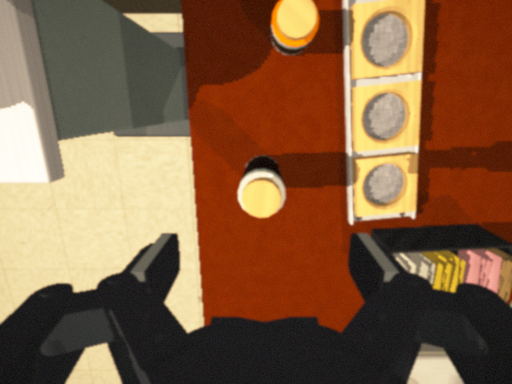

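The white lid is at (262,196), exactly between the fingers. Descend and grip.

```bash
python3 -m pendant '[[1,-0.001,-0.0005,0.045,0],[1,0,0,0.045,0],[1,0,0,0.03,0],[1,0,0,0.018,0],[1,0,0,0,0],[-1,0,0,0,0],[-1,0,0,0,0],[-1,0,0,0,0]]' 40;python3 -m pendant '[[-1,0,0,0,0],[-1,0,0,0,0],[-1,0,0,0,0],[-1,0,0,0,0]]'
```

```text
clock: 6.65
tcp_pos: [0.4035, -0.143, 0.0634]
orientation: [0.001, 0.707, 0.707, -0.0]
wrist_force: [-1.5, -0.3, 4.1]
finger_gap: 0.041
grip_force: 39.7
clock: 7.15
tcp_pos: [0.4035, -0.143, 0.0634]
orientation: [0.001, 0.708, 0.707, 0.0]
wrist_force: [-1.0, -0.4, 5.5]
finger_gap: 0.041
grip_force: 39.7
```

```bash
python3 -m pendant '[[-1,0,0,0.0,0],[-1,0,0,-0.03,0],[-1,0,0,-0.03,0],[-1,0,0.046,0,0],[-1,-0.007,0.046,0,0],[-1,-0.007,0.0455,0,0],[-1,0,0,0,0],[-1,0,0,0,0]]'
python3 -m pendant '[[-1,0,0,0,0],[-1,0,0,0,0]]'
python3 - <<'E'
from m import *
T=wT(); snap("wrist","w4.png"); snap("scene","s1.png")
print(wT()[:3,3])
a=cv2.imread("pics/s1.png")[170:290,190:350]; b=cv2.imread("pics/w4.png")[100:300,200:450]
cv2.imwrite("pics/c1.png",np.hstack([cv2.resize(a,(400,300)),cv2.resize(b,(375,300))]))
E
```

```text
clock: 8.15
tcp_pos: [0.5395, -0.1564, 0.1218]
orientation: [-0.001, 0.707, 0.707, -0.0]
wrist_force: [0.2, 0.2, -1.3]
finger_gap: 0.0412
grip_force: 41.5
clock: 8.4
tcp_pos: [0.5397, -0.1566, 0.1226]
orientation: [-0.0, 0.708, 0.707, -0.0]
wrist_force: [0.2, -0.0, -2.0]
finger_gap: 0.0412
grip_force: 41.5
[ 0.5407 -0.0872  0.2489]
```

View pics/c1.png

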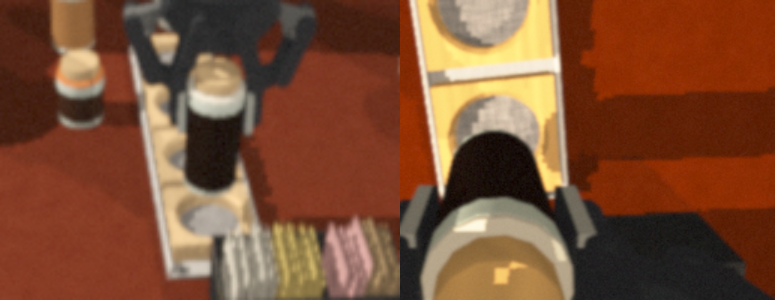

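The jar hangs upright between the pads above the end well. I'll recheck the wells using the closer picture.

Run:
```python
from m import *
# w3 pose recorded: tcp .4043,-.1412,.2011
T=np.eye(4); T[:3,:3]=R.from_quat([.7071,.7071,0,.0005]).as_matrix(); T[:3,3]=[.4043,-.1412,.2011]
T=T@np.array(env.calibration("wrist")["tool_from_camera"])
for s in((384,183),(386,117),(387,39)):
    c,ax,a=blob("w3.png",s,"felt",34); print(c,ax,a,watz(T,c,.01),watz(T,c,.015))
```

```text
[383.039  183.4512] (33.763916015625, 41.19722366333008) 935 [ 0.5426 -0.157   0.01  ] [ 0.5405 -0.1556  0.015 ]
[383.6551 116.003 ] (38.71261215209961, 45.38886642456055) 1245 [ 0.5346 -0.0813  0.01  ] [ 0.5326 -0.0811  0.015 ]
[384.4636  39.6785] (43.001319885253906, 50.711280822753906) 1705 [ 0.5268 -0.0063  0.01  ] [ 0.5249 -0.0074  0.015 ]
```

```bash
python3 -m pendant '[[-1,0,0.001,0.012,0],[-1,0,0,0.012,0],[-1,0,0,0.008,0],[-1,0,0,0.004,0],[-1,0,0,0.004,0],[-1,0,0,0,0]]'
```

```text
clock: 9.25
tcp_pos: [0.5414, -0.1567, 0.0821]
orientation: [-0.0, 0.707, 0.707, -0.0]
wrist_force: [-0.2, -0.2, -1.6]
finger_gap: 0.0413
grip_force: 41.5
```

```bash
python3 -m pendant '[[-1,0,0,0.003,0],[-1,0,0,0.002,0],[-1,0,0,0.002,0],[-1,0,0,0,0]]'
```

```text
clock: 9.75
tcp_pos: [0.5414, -0.1568, 0.0751]
orientation: [-0.0, 0.707, 0.707, -0.0]
wrist_force: [-0.1, -0.0, -1.7]
finger_gap: 0.0409
grip_force: 41.5
```

```bash
python3 -m pendant '[[-1,0,0,0.001,0],[-1,0,0,0.001,0],[-1,0,0,0,0]]'
```

```text
clock: 10.12
tcp_pos: [0.5416, -0.1568, 0.0735]
orientation: [0.0, 0.707, 0.707, -0.0]
wrist_force: [-0.4, 0.0, 0.2]
finger_gap: 0.0408
grip_force: 41.7
```

Contact on the felt. Release, lift, and go above blue.

```bash
python3 -m pendant '[[0.2,0,0,0,0],[0.2,0,0,0,0],[1,0,0,0,0],[1,0,0,0,0],[1,0,0,-0.03,0],[1,0,0,-0.05,0],[1,0.02,-0.01,-0.05,0],[1,0.055,-0.025,0,0]]'; python3 -m pendant '[[1,0.055,-0.028,0,0],[1,0.055,-0.028,0,0],[1,0.055,-0.03,0,0],[1,0.035,0,0,0],[1,0,0,0,0],[1,0,0,0,0],[1,0,0,0,0]]'
python3 - <<'E'
from m import *
T=wT(); np.save("w5T",T);snap("wrist","w5.png"); 
K=np.array(env.calibration("wrist")["K"]); p=K@(np.linalg.inv(T)@[.4195,.119,.088,1])[:3]; p=p[:2]/p[2]; print(p)
c,ax,a=blob("w5.png",tuple(int(v) for v in p),"lid",50); print(c,ax,a,watz(T,c,.088))
print(tri([wray(T,c),wray(np.load("w2T.npy"),(226.33,81.38))]))
for r in env.recognise("wrist","jar_green"): print(r,watz(T,r["centre"],.04))
E
```

```text
clock: 11.12
tcp_pos: [0.5102, -0.0836, 0.2078]
orientation: [0.005, 0.709, 0.705, 0.002]
wrist_force: [0.4, 0.6, 0.0]
finger_gap: 0.0852
grip_force: 0.0
clock: 12.0
tcp_pos: [0.4212, 0.1173, 0.2032]
orientation: [0.0, 0.708, 0.706, -0.0]
wrist_force: [0.2, 0.3, -0.3]
finger_gap: 0.0855
grip_force: 0.0
[261.5374 186.8273]
[261.0417 186.0034] (37.05768966674805, 38.0537223815918) 1114 [0.4191 0.1198 0.088 ]
[0.4191 0.1192 0.086 ]
{'centre': [264.5, 17.8], 'score': 0.76} [0.4225 0.2645 0.04  ]
{'centre': [402.6, 126.8], 'score': 0.54} [0.5602 0.1674 0.04  ]
```

View pics/w5.png

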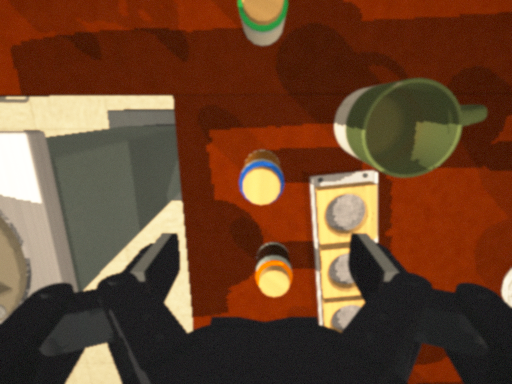

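Blue lid at (262,185), the green jar at the top (263,15), and the mug well clear. Grip blue.

```bash
python3 -m pendant '[[1,0.002,-0.002,0.05,0],[1,0,0,0.05,0],[1,0,0,0.033,0],[1,0,0,0.018,0],[1,0,0,0,0],[-1,0,0,0,0],[-1,0,0,0,0],[-1,0,0,0,0]]' 40;python3 -m pendant '[[-1,0,0,0,0],[-1,0,0,0,0],[-1,0,0,0,0]]'
```

```text
clock: 13.1
tcp_pos: [0.4196, 0.1202, 0.0533]
orientation: [0.001, 0.708, 0.707, 0.001]
wrist_force: [-1.1, -0.4, 4.0]
finger_gap: 0.0412
grip_force: 39.8
clock: 13.48
tcp_pos: [0.4196, 0.1202, 0.0533]
orientation: [0.001, 0.707, 0.707, 0.001]
wrist_force: [-1.6, -0.7, 6.3]
finger_gap: 0.0411
grip_force: 40.0
```

```bash
python3 -m pendant '[[-1,0,0,-0.02,0],[-1,0,0,-0.04,0],[-1,0,0,-0.04,0],[-1,-0.03,0.015,0,0],[-1,-0.045,0.025,0,0],[-1,-0.045,0.025,0,0],[-1,-0.045,0.025,0,0],[-1,-0.0365,0.0235,0,0]]'
python3 -m pendant '[[-1,0,0,0,0],[-1,0,0,0.02,0],[-1,0,0,0.02,0],[-1,0,0,0.015,0],[-1,0,0,0,0],[-1,0,0,0,0]]'
python3 - <<'E'
from m import *
snap("scene","s2.png"); snap("side","d2.png")
a=cv2.imread("pics/s2.png")[160:290,180:350]; b=cv2.imread("pics/d2.png")[160:290,190:360]
cv2.imwrite("pics/c2.png",np.hstack([cv2.resize(a,(400,306)),cv2.resize(b,(400,306))]))
E
```

```text
clock: 14.48
tcp_pos: [0.5328, -0.0832, 0.1523]
orientation: [0.0, 0.708, 0.706, 0.0]
wrist_force: [0.6, 0.6, -0.8]
finger_gap: 0.0414
grip_force: 41.0
clock: 15.22
tcp_pos: [0.5324, -0.0812, 0.0979]
orientation: [0.0, 0.707, 0.707, 0.0]
wrist_force: [-0.3, 0.1, -2.5]
finger_gap: 0.0412
grip_force: 41.0
```

View pics/c2.png

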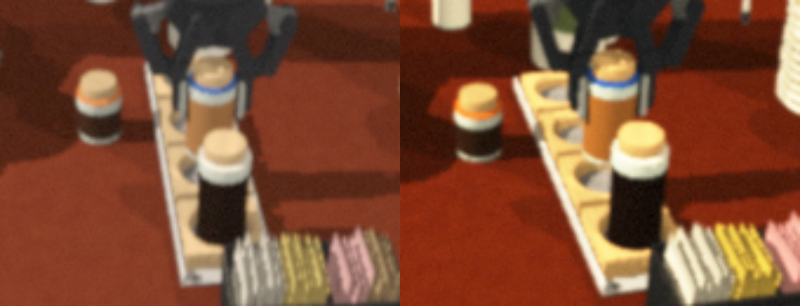

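White stands upright in its well, and blue hangs over the second. Lower blue.

```bash
python3 -m pendant '[[-1,0,0.0005,0.008,0],[-1,0,0,0.008,0],[-1,0,0,0.006,0],[-1,0,0,0.004,0],[-1,0,0,0.003,0],[-1,0,0,0.002,0],[-1,0,0,0.001,0],[-1,0,0,0,0]]'
```

```text
clock: 16.32
tcp_pos: [0.5327, -0.0814, 0.0653]
orientation: [0.0, 0.708, 0.707, -0.0]
wrist_force: [0.4, 0.0, -1.9]
finger_gap: 0.0411
grip_force: 41.0
```

```bash
python3 -m pendant '[[-1,0,0,0.001,0],[-1,0,0,0.0015,0],[-1,0,0,0,0]]'
```

```text
clock: 16.7
tcp_pos: [0.5329, -0.0815, 0.0634]
orientation: [0.0, 0.707, 0.707, 0.0]
wrist_force: [-1.5, 0.4, 4.2]
finger_gap: 0.0412
grip_force: 41.4
```

```bash
python3 -m pendant '[[0.2,0,0,0,0],[0.2,0,0,0,0],[1,0,0,0,0],[1,0,0,0,0],[1,0,0,-0.03,0],[1,0,0,-0.05,0],[1,0.02,-0.01,-0.05,0],[1,0.055,-0.025,-0.01,0]]'; python3 -m pendant '[[1,0.055,-0.025,0,0],[1,0.055,-0.025,0,0],[1,0.055,-0.026,0,0],[1,0.055,0,0,0],[1,0.0415,0,0,0],[1,0,0,0,0],[1,0,0,0,0],[1,0,0,0,0]]'
python3 - <<'E'
from m import *
T=wT(); np.save("w6T",T);snap("wrist","w6.png")
r=env.recognise("wrist","jar_green");print(r)
p=r[0]["centre"]
c,ax,a=blob("w6.png",tuple(int(v) for v in p),"lid",50); print(c,ax,a,watz(T,c,.074))
K=np.array(env.calibration("wrist")["K"])
c5,ax,a=blob("w5.png",(264,10),"lid",30);print(c5,tri([wray(T,c),wray(np.load("w5T.npy"),c5)]))
E
```

```text
clock: 17.7
tcp_pos: [0.5009, -0.0075, 0.2066]
orientation: [0.003, 0.709, 0.705, 0.002]
wrist_force: [1.1, 1.3, 0.1]
finger_gap: 0.0853
grip_force: 0.0
clock: 18.7
tcp_pos: [0.4221, 0.2541, 0.2027]
orientation: [0.0, 0.708, 0.706, -0.0]
wrist_force: [0.2, -0.2, -0.6]
finger_gap: 0.0853
grip_force: 0.0
[{'centre': [263.6, 161.8], 'score': 0.79}]
[261.9241 167.7456] (36.389400482177734, 38.85802459716797) 1112 [0.4207 0.2701 0.074 ]
[262.0344  -4.2128] [0.4206 0.2703 0.0753]
```

View pics/w6.png

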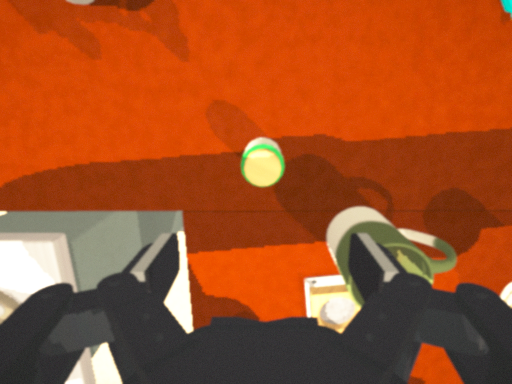

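Green lid at (262,167). Grip it 16 mm farther along.

```bash
python3 -m pendant '[[1,0.016,-0.0015,0.04,0],[1,0,0,0.05,0],[1,0,0,0.045,0],[1,0,0,0.025,0],[1,0,0,0,0],[-1,0,0,0,0],[-1,0,0,0,0],[-1,0,0,0,0]]' 40;python3 -m pendant '[[-1,0,0,0,0],[-1,0,0,0,0],[-1,0,0,0,0]]'
```

```text
clock: 19.8
tcp_pos: [0.4216, 0.2716, 0.0444]
orientation: [0.001, 0.708, 0.707, 0.001]
wrist_force: [-1.0, 0.8, 5.2]
finger_gap: 0.0409
grip_force: 39.9
clock: 20.18
tcp_pos: [0.4215, 0.2716, 0.0443]
orientation: [0.001, 0.707, 0.707, 0.001]
wrist_force: [-0.8, -0.5, 5.1]
finger_gap: 0.0405
grip_force: 40.0
```

```bash
python3 -m pendant '[[-1,0,0,-0.02,0],[-1,0,0,-0.04,0],[-1,0,0,-0.04,0],[-1,-0.05,0,0,0],[-1,-0.05,0,0,0],[-1,-0.05,0,0,0],[-1,-0.05,0,0,0],[-1,-0.05,0.02,0,0]]'
python3 -m pendant '[[-1,-0.0274,0.042,0,0],[-1,0,0.0418,0,0],[-1,0,0,0.02,0],[-1,0,0,0.03,0],[-1,0,0,0.012,0],[-1,0,0,0,0],[-1,0,0,0,0]]'
python3 - <<'E'
from m import *
snap("scene","s3.png"); snap("side","d3.png")
a=cv2.imread("pics/s3.png")[140:290,180:360]; b=cv2.imread("pics/d3.png")[140:290,190:370]
cv2.imwrite("pics/c3.png",np.hstack([cv2.resize(a,(400,333)),cv2.resize(b,(400,333))]))
E
```

```text
clock: 21.18
tcp_pos: [0.4393, 0.02, 0.1435]
orientation: [0.0, 0.707, 0.707, 0.0]
wrist_force: [1.7, 1.3, -1.5]
finger_gap: 0.0412
grip_force: 40.8
clock: 22.05
tcp_pos: [0.5248, -0.0064, 0.082]
orientation: [0.001, 0.707, 0.707, 0.001]
wrist_force: [0.5, -0.1, -0.4]
finger_gap: 0.0409
grip_force: 41.0
```

View pics/c3.png

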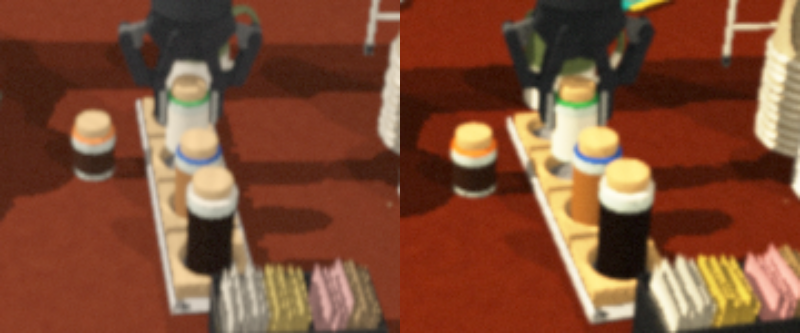

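White and blue are standing straight, and green is above the third well. Floor contact is expected at z≈0.0543.

```bash
python3 -m pendant '[[-1,0.0005,0.0005,0.008,0],[-1,0,0,0.007,0],[-1,0,0,0.004,0],[-1,0,0,0.003,0],[-1,0,0,0.002,0],[-1,0,0,0.001,0],[-1,0,0,0,0]]'
```

```text
clock: 23.02
tcp_pos: [0.5246, -0.0058, 0.0558]
orientation: [0.0, 0.708, 0.707, -0.0]
wrist_force: [0.5, -0.1, -1.0]
finger_gap: 0.0409
grip_force: 41.0
```

```bash
python3 -m pendant '[[-1,0,0,0.001,0],[-1,0,0,0.001,0],[-1,0,0,0,0]]'
```

```text
clock: 23.4
tcp_pos: [0.5247, -0.0058, 0.0544]
orientation: [0.0, 0.707, 0.707, 0.0]
wrist_force: [-1.6, -0.5, 4.5]
finger_gap: 0.0412
grip_force: 41.4
```

```bash
python3 -m pendant '[[0.2,0,0,0,0],[0.2,0,0,0,0],[1,0,0,0,0],[1,0,0,0,0],[1,0,0,-0.03,0],[1,0,0,-0.05,0],[1,0,-0.02,-0.05,0],[1,0.0,-0.035,-0.015,0]]'; python3 -m pendant '[[1,0.0075,-0.0375,0,0],[1,0,0,0,0],[1,0,0,0,0],[1,0,0,0,0]]'
python3 - <<'E'
from m import *
T=wT();snap("wrist","w7.png")
K=np.array(env.calibration("wrist")["K"]); p=K@(np.linalg.inv(T)@[.4324,.0018,.06,1])[:3]; p=p[:2]/p[2]
c,ax,a=blob("w7.png",tuple(int(v) for v in p),"lid",40); print(p,c,ax,a,watz(T,c,.06))
print(tri([wray(T,c),wray(np.load("w1T.npy"),(239.45,54.93))]))
c,ax,a=blob("w7.png",(384,92),"felt",40); print(c,ax,a,watz(T,c,.01),watz(T,c,.015))
E
```

```text
clock: 24.4
tcp_pos: [0.4716, -0.0062, 0.2021]
orientation: [0.003, 0.707, 0.707, 0.002]
wrist_force: [-0.2, 0.1, 1.0]
finger_gap: 0.0854
grip_force: 0.0
clock: 24.9
tcp_pos: [0.433, 0.0016, 0.1987]
orientation: [0.0, 0.708, 0.707, 0.0]
wrist_force: [0.3, -0.0, -0.1]
finger_gap: 0.0857
grip_force: 0.0
[262.7502 181.6808] [262.5824 180.9588] (34.55912780761719, 34.800270080566406) 954 [0.4322 0.0025 0.06  ]
[0.4322 0.0018 0.0573]
[356.1705 106.3806] (15.328742980957031, 30.849023818969727) 292 [0.532  0.0716 0.01  ] [0.5304 0.0715 0.015 ]
```

View pics/w7.png

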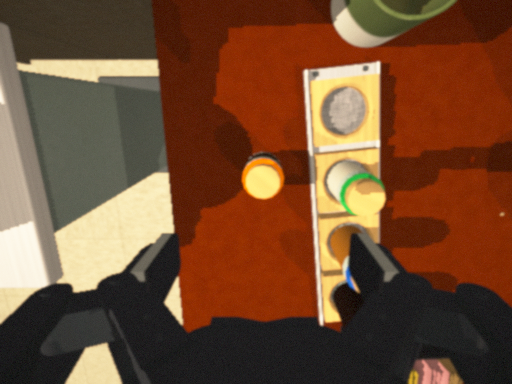

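Orange lid at (263,181), last well at (345,110). I'll open only part way, to stay clear of the rail, and grip orange.

```bash
python3 -m pendant '[[0.45,0.0005,-0.0008,0.04,0],[0.45,0,0,0.05,0],[0.45,0,0,0.045,0],[0.45,0,0,0.02,0],[0.45,0,0,0.008,0],[0.45,0,0,0,0],[-1,0,0,0,0],[-1,0,0,0,0]]' 40;python3 -m pendant '[[-1,0,0,0,0],[-1,0,0,0,0],[-1,0,0,0,0]]'
```

```text
clock: 25.95
tcp_pos: [0.4324, 0.0021, 0.037]
orientation: [0.001, 0.707, 0.707, 0.001]
wrist_force: [0.3, -1.1, 4.2]
finger_gap: 0.0411
grip_force: 40.7
clock: 26.32
tcp_pos: [0.4324, 0.0021, 0.037]
orientation: [0.001, 0.707, 0.707, 0.001]
wrist_force: [-0.5, 0.2, 7.1]
finger_gap: 0.041
grip_force: 41.0
```

Run:
```python
from m import *
# last well from w7: pose
T=np.eye(4); T[:3,:3]=R.from_quat([.7075,.7065,0,0]).as_matrix(); T[:3,3]=[.433,.0016,.1987]
T=T@np.array(env.calibration("wrist")["tool_from_camera"])
c,ax,a=blob("w7.png",(345,110),"felt",34); print(c,ax,a,watz(T,c,.01),watz(T,c,.0145))
s=env.get_state();print(s["tcp_pos"],s["finger_gap"],s["clock"])
```

```text
[342.9948 110.5608] (41.287811279296875, 45.506683349609375) 1093 [0.5181 0.0673 0.01  ] [0.5169 0.0673 0.0145]
[0.4324 0.0021 0.037 ] 0.04104445321033401 26.325
```

```bash
python3 -m pendant '[[-1,0,0,-0.02,0],[-1,0,0,-0.03,0],[-1,0,0,-0.03,0],[-1,0.035,0.02,0,0],[-1,0.03,0.0325,0,0],[-1,0,0.0325,0,0],[-1,0,0,0.02,0],[-1,0,0,0.02,0]]'
python3 -m pendant '[[-1,0,0,0,0],[-1,0,0,0,0]]'
python3 - <<'E'
from m import *
snap("scene","s4.png"); snap("side","d4.png")
a=cv2.imread("pics/s4.png")[130:280,180:360]; b=cv2.imread("pics/d4.png")[130:280,190:370]
cv2.imwrite("pics/c4.png",np.hstack([cv2.resize(a,(400,333)),cv2.resize(b,(400,333))]))
E
```

```text
clock: 27.32
tcp_pos: [0.5169, 0.0674, 0.0756]
orientation: [0.0, 0.707, 0.707, 0.0]
wrist_force: [-0.2, -0.8, -0.6]
finger_gap: 0.0406
grip_force: 40.8
clock: 27.58
tcp_pos: [0.5166, 0.0672, 0.0765]
orientation: [0.0, 0.708, 0.707, 0.0]
wrist_force: [0.3, -0.4, 0.1]
finger_gap: 0.041
grip_force: 40.8
```

View pics/c4.png

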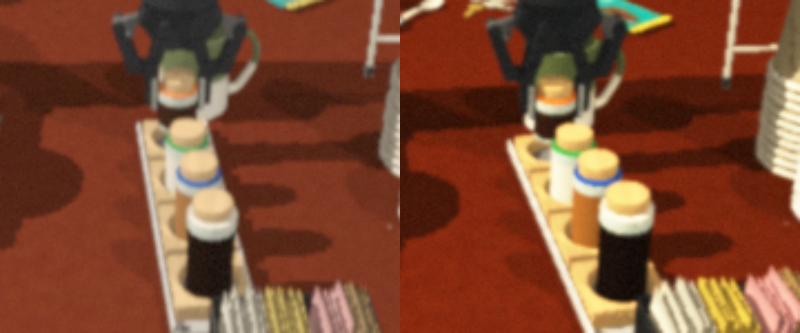

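Three jars are standing upright and orange is over the last well. Floor contact is expected at z≈0.047.

```bash
python3 -m pendant '[[-1,0,0.0006,0.008,0],[-1,0,0,0.008,0],[-1,0,0,0.005,0],[-1,0,0,0.003,0],[-1,0,0,0.002,0],[-1,0,0,0.001,0],[-1,0,0,0.001,0],[-1,0,0,0,0]]'
```

```text
clock: 28.68
tcp_pos: [0.517, 0.0672, 0.0478]
orientation: [0.0, 0.707, 0.707, 0.0]
wrist_force: [0.6, 0.3, -0.8]
finger_gap: 0.0407
grip_force: 40.8
```

```bash
python3 -m pendant '[[-1,0,0,0.001,0],[-1,0,0,0.001,0],[-1,0,0,0,0]]'
```

```text
clock: 29.05
tcp_pos: [0.5171, 0.0672, 0.047]
orientation: [0.0, 0.707, 0.707, 0.0]
wrist_force: [-3.3, -0.6, 9.4]
finger_gap: 0.0407
grip_force: 41.8
```

Firm contact. Release, retreat straight up, then look at the result from above.

```bash
python3 -m pendant '[[0.2,0,0,-0.0005,0],[0.2,0,0,0,0],[0.5,0,0,0,0],[0.5,0,0,0,0],[0.5,0,0,-0.03,0],[0.5,0,0,-0.05,0],[0.5,0,0,-0.05,0],[0.5,-0.05,0,-0.05,0]]'; python3 -m pendant '[[0.5,-0.05,0,-0.05,0],[0.5,-0.04,0,-0.03,0],[0.5,0,0,0,0],[0.5,0,0,0,0],[0.5,0,0,0,0]]'
python3 - <<'E'
from m import *
T=wT(); a=snap("wrist","w8.png"); b=snap("scene","s5.png")
K=np.array(env.calibration("wrist")["K"])
for n,P,h in(("white",(.541,-.1565),.112),("blue",(.533,-.0817),.098),("green",(.5253,-.0072),.084),("orange",(.5173,.0673),.07)):
    p=K@(np.linalg.inv(T)@[*P,h,1])[:3]; p=p[:2]/p[2]
    c,ax,ar=blob("w8.png",tuple(int(round(v)) for v in p),"lid",22); w=watz(T,c,h); print(n,c,ax,w[:2]-P)
cv2.imwrite("pics/c5.png",cv2.cvtColor(np.hstack([a[:,130:],b[100:,170:370].repeat(1,0)[:284].__class__(0)]) if 0 else np.hstack([cv2.resize(a,(400,300)),cv2.resize(b[120:300,170:410],(400,300))]),cv2.COLOR_RGB2BGR))
E
```

```text
clock: 30.05
tcp_pos: [0.517, 0.0244, 0.2224]
orientation: [0.0, 0.706, 0.708, 0.001]
wrist_force: [1.1, -0.4, -0.9]
finger_gap: 0.0642
grip_force: 0.0
clock: 30.68
tcp_pos: [0.5161, -0.0601, 0.2933]
orientation: [-0.001, 0.707, 0.707, -0.001]
wrist_force: [0.5, 0.0, -0.4]
finger_gap: 0.0641
grip_force: 0.0
white [286.2404 248.6635] (30.3909912109375, 38.91505813598633) [0.0018 0.0027]
blue [278.4958 190.2096] (37.06710433959961, 45.95388412475586) [ 0.0002 -0.0032]
green [273.3998 125.0765] (35.82423400878906, 44.3964958190918) [ 0.0017 -0.0034]
orange [264.6503  51.4426] (37.76277542114258, 43.5076904296875) [-0.0005  0.0025]
```

View pics/c5.png

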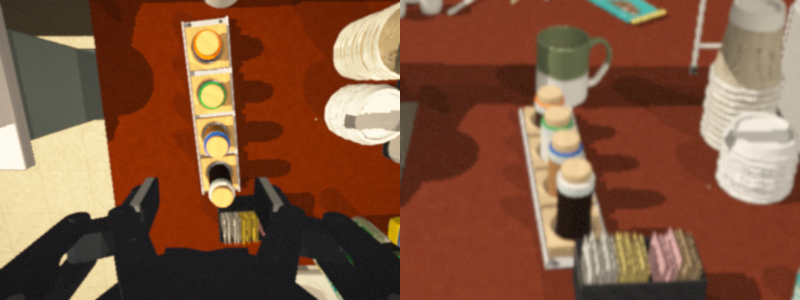

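All four jars stand upright and centred in their wells, in the right order, with the caddy and mug undisturbed.

```bash
python3 -c "
from workcell import env
print(env.hand_in())"
```

```text
the job is handed in; nothing more can be done
None
```

I placed all four jars upright in their wells, tallest by the caddy and shortest by the mug, left both of those undisturbed, and handed the job in at about 31 s; the hand-in returned no verdict.

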